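# Try the washed icing syringes and put the stiff one to soak

### The arm

A 7-joint arm with a two-finger parallel gripper is mounted at the origin on the work surface. World frame = base frame: x ahead of the robot, y to its left, z up, the work surface at z = 0. Lengths are in m, angles in rad, forces in N, time in s.
With the tool pointing down it reaches from about 0.425 to 0.95 m from the base axis. Payload 4.7 kg.
Tool frame: the origin (TCP) lies between the finger pads; the fingertips stand 25 mm ahead of it and the grasp point (between the pads) lies 6 mm ahead of it; x points along the fingers, z is the direction in which the jaws open and shut, and the axes are right-handed (so a half turn about x gives the same grasp; the last joint's range is limited). The gripper opens to 85 mm and grips with 20 to 120 N. Pads are 22 mm wide; open, the fingers measure 114 mm over their backs; the gripper's body (76 mm by 85 mm) begins 54 mm behind the grasp point. The pads swing forward as they close: fully open they stand 13 mm farther back than shut.
Start: joints at [-1.222, 0.469, -0.049, 1.532, 0.024, 1.141, -0.082], TCP at [0.249, 0.627, 0.256] pointing down, gripper open.
Joint ranges: [-2.59, 2.59], [-0.33, 1.99], [-1.39, 1.29], [0.1, 2.45], [-1.04, 4.18], [0.21, 1.99], [-2.66, 2.66]. Speed limits (rad/s): [2.57, 2.57, 3.14, 3.14, 3.14, 3.14, 3.14].

### API

Orientations are given as a 3x3 rotation matrix whose columns are the frame's x, y, z axes.
In Python, from rig import * gives the robot as it stands. Calls block until the motion is done:
- movep(position, orientation): joint-space move of the TCP to a pose.
- move_l(position, attitude=None, feed=0.15, until_force=None): straight line of the TCP; attitude=None keeps the orientation; feed is the mean speed in m/s. With until_force (N) it stops when the force on the tool has changed by that much, and returns True; else False.
- move_joints(angles): joint-space move.
- command_gripper(opening, newtons=None): finger opening in m; newtons is the grip in N (None keeps the last); returns when the fingers have stopped.
- sleep(seconds).
- inverse_kinematics(position, orientation): joint angles nearest the present ones, or None.
- sense(): the state.
- camera(name): name is "scene" or "side" or "wrist"; returns (picture, depth): 420x560x3 uint8, red, green, blue; 420x560 float32, m along the optical axis (not along the pixel's ray), 0 where there is no reading.
- camera_params(name): a dict with "K" (3x3 intrinsics, pixels), "dist" ([k1, k2, p1, p2, k3] as OpenCV has them; the pictures are not rectified), "position" and "rotation" of the camera in the world; the wrist camera has in their place "tool_from_camera" (4x4, takes a point from camera to tool coordinates, whose origin is the TCP and whose axes are the tool frame's). Camera axes: x right, y down, z forward; pixel columns grow to the right and rows downward; lengths in m; the calibration is good to about 2 mm. A picture is of the moment at which its call begins: read the wrist's pose just before it. camera_params takes no time and is no camera call.
A pose or a line that the arm cannot do raises Unreachable and nothing moves.
- finish_job(): hands the job in, once; it reports no verdict.
The state is a dict: "time_s": time; "joint_pos": joint angles; "qd": joint speeds; "joint_efforts": joint torques, N m; "position": TCP position; "tcp_rot": TCP orientation; "wrist_force": force on the tool from outside, world axes, zero at the start; "ft_torque": the same for the moment, N m; "finger_gap": finger opening in m.
Only numpy, scipy, OpenCV 4.12 (cv2) and the standard library are available. Lean on these libraries where they do the work, as an engineer would, in place of code of your own. Each camera call takes 0.05 s, during which the arm holds its last target.

### The job

Three washed icing syringes stand nozzle-down in the steel drip stand: try every plunger by pressing its thumb knob slowly straight down. Two run freely until the piston meets the bottom: push those fully home and leave them standing in the stand; one stiffens part-way because old icing has set hard in its barrel: push it only until you feel it firm up, never force it, then lift that syringe out by its cap or barrel and stand it nozzle-down in the steel soaking cup. Leave the cup and everything else on the counter where they are.

Things in the scene. Friction and masses are not known exactly. Their poses are not given: they have to be found in the camera images.
- rack: Steel drip stand, fixed to the counter: a flat plate 100 mm (its x) by 270 mm (its y) by 8 mm on two end legs, plate top 45 mm above the counter, with three round holes in a row along its y. Origin: on the counter under the plate's centre; z up. The stand may be anywhere and turned.
- hole_a (a point): Centre of the mouth of the rack's hole at -85 mm along the rack's y, level with the plate's top, hole diameter 23 mm. Syringe a stands in it at the start.
- hole_b (a point): Centre of the mouth of the rack's hole in the middle, level with the plate's top, hole diameter 23 mm. Syringe b stands in it at the start.
- hole_c (a point): Centre of the mouth of the rack's hole at +85 mm along the rack's y, level with the plate's top, hole diameter 23 mm. Syringe c stands in it at the start.
- cap_a (a point): Syringe a, a decorating (icing) syringe, loose, standing nozzle-down in the rack, 0.18 kg; all three look alike. This point: on its axis, half-way up its round ribbed white screw cap (46 mm diameter, 18 mm tall), which is a good place to grip; below it the round aluminium barrel, 40 mm diameter, 64 mm tall, rests on the rack's plate, so this point is 73 mm above the plate. The cap's top is 9 mm above this point. z points up along the axis, away from the nozzle.
- nozzle_a (a point): Tip of syringe a's steel nozzle, 107 mm below the cap point on the same axis; the nozzle is 34 mm long and 19 mm across at most and hangs through the rack's hole. z points up along the axis.
- cap_b (a point): Syringe b, a decorating (icing) syringe, loose, standing nozzle-down in the rack, 0.18 kg; all three look alike. This point: on its axis, half-way up its round ribbed white screw cap (46 mm diameter, 18 mm tall), which is a good place to grip; below it the round aluminium barrel, 40 mm diameter, 64 mm tall, rests on the rack's plate, so this point is 73 mm above the plate. The cap's top is 9 mm above this point. z points up along the axis, away from the nozzle.
- nozzle_b (a point): Tip of syringe b's steel nozzle, 107 mm below the cap point on the same axis; the nozzle is 34 mm long and 19 mm across at most and hangs through the rack's hole. z points up along the axis.
- cap_c (a point): Syringe c, a decorating (icing) syringe, loose, standing nozzle-down in the rack, 0.18 kg; all three look alike. This point: on its axis, half-way up its round ribbed white screw cap (46 mm diameter, 18 mm tall), which is a good place to grip; below it the round aluminium barrel, 40 mm diameter, 64 mm tall, rests on the rack's plate, so this point is 73 mm above the plate. The cap's top is 9 mm above this point. z points up along the axis, away from the nozzle.
- nozzle_c (a point): Tip of syringe c's steel nozzle, 107 mm below the cap point on the same axis; the nozzle is 34 mm long and 19 mm across at most and hangs through the rack's hole. z points up along the axis.
- knob_a: Thumb knob of syringe a's plunger, a white disc 30 mm across and 9 mm thick on an 8 mm steel rod above the cap. Origin: centre of its underside, so its flat top is 9 mm above; with the joint at 0 the underside is 43 mm over the cap's top. It breaks under more than 22 N from the robot, pressing or squeezing (so the syringe is not lifted by it).
- plunger_a (a joint): How far syringe a's plunger is in, m: starts 0 to 0.010 (0: right out), home 0.034 to 0.039 (soft piston on the bottom, knob 4 to 9 mm clear of the cap), hard stop 0.042. It slides at a steady 4 N; home, it firms up by 1.5 N per mm. In just one of the three, unknown which, a lump makes it firm up so from about 0.018 on. Let go, it may creep back up to 4 mm, still not short of where it firmed up.
- knob_b: Thumb knob of syringe b's plunger, a white disc 30 mm across and 9 mm thick on an 8 mm steel rod above the cap. Origin: centre of its underside, so its flat top is 9 mm above; with the joint at 0 the underside is 43 mm over the cap's top. It breaks under more than 22 N from the robot, pressing or squeezing (so the syringe is not lifted by it).
- plunger_b (a joint): How far syringe b's plunger is in, m: starts 0 to 0.010 (0: right out), home 0.034 to 0.039 (soft piston on the bottom, knob 4 to 9 mm clear of the cap), hard stop 0.042. It slides at a steady 4 N; home, it firms up by 1.5 N per mm. In just one of the three, unknown which, a lump makes it firm up so from about 0.018 on. Let go, it may creep back up to 4 mm, still not short of where it firmed up.
- knob_c: Thumb knob of syringe c's plunger, a white disc 30 mm across and 9 mm thick on an 8 mm steel rod above the cap. Origin: centre of its underside, so its flat top is 9 mm above; with the joint at 0 the underside is 43 mm over the cap's top. It breaks under more than 22 N from the robot, pressing or squeezing (so the syringe is not lifted by it).
- plunger_c (a joint): How far syringe c's plunger is in, m: starts 0 to 0.010 (0: right out), home 0.034 to 0.039 (soft piston on the bottom, knob 4 to 9 mm clear of the cap), hard stop 0.042. It slides at a steady 4 N; home, it firms up by 1.5 N per mm. In just one of the three, unknown which, a lump makes it firm up so from about 0.018 on. Let go, it may creep back up to 4 mm, still not short of where it firmed up.
- cup: Round stainless soaking cup, loose, 0.7 kg, straight wall, 82 mm outside and 76 mm inside diameter, 70 mm tall, no handle, floor 5 mm thick. Origin: centre of its underside; z up.
- mug: Bystander. White mug with a handle, 78 mm diameter, 90 mm tall, loose. Origin: centre of its underside.
- spare_nozzle: Bystander. Small loose steel nozzle cone, 28 mm wide, 36 mm tall, near the cup. Origin: centre of its underside.
- jar: Bystander. Amber glass jar with a red lid, 60 mm diameter, 95 mm tall, loose, beside the rack. Origin: centre of its underside.
- soap_bottle: Bystander. Green pump bottle of washing-up soap, 76 mm diameter, 200 mm tall, loose. Origin: centre of its underside.
- spatula: Bystander. Spatula, 260 mm long, lying loose at the side. Origin: under its middle.
- brush: Bystander. Brush, 220 mm long, lying loose at the side. Origin: under its middle.

How it is judged:
On the way, in this order (a step that is already met when the one before it is completed fails the run):
1. a first plunger is home (((value of joint plunger_a above 0.032 m and horizontal distance between nozzle_a and hole_a below 0.008 m and height (world z) of cap_a below 0.124 m and angle between cap_a's own z axis and vertical below 0.1 rad) or (value of joint plunger_b above 0.032 m and horizontal distance between nozzle_b and hole_b below 0.008 m and height (world z) of cap_b below 0.124 m and angle between cap_b's own z axis and vertical below 0.1 rad) or (value of joint plunger_c above 0.032 m and horizontal distance between nozzle_c and hole_c below 0.008 m and height (world z) of cap_c below 0.124 m and angle between cap_c's own z axis and vertical below 0.1 rad))), for 0.1 s.
2. a second plunger is home as well (((value of joint each of plunger_a, plunger_b above 0.032 m and horizontal distance between nozzle_a and hole_a below 0.008 m and height (world z) of each of cap_a, cap_b below 0.124 m and angle between each of cap_a, cap_b's own z axis and vertical below 0.1 rad and horizontal distance between nozzle_b and hole_b below 0.008 m) or (value of joint each of plunger_a, plunger_c above 0.032 m and horizontal distance between nozzle_a and hole_a below 0.008 m and height (world z) of each of cap_a, cap_c below 0.124 m and angle between each of cap_a, cap_c's own z axis and vertical below 0.1 rad and horizontal distance between nozzle_c and hole_c below 0.008 m) or (value of joint each of plunger_b, plunger_c above 0.032 m and horizontal distance between nozzle_b and hole_b below 0.008 m and height (world z) of each of cap_b, cap_c below 0.124 m and angle between each of cap_b, cap_c's own z axis and vertical below 0.1 rad and horizontal distance between nozzle_c and hole_c below 0.008 m))), for 0.1 s.
At the end, for the whole second after the job is handed in: Two plungers in by over 32 mm, their syringes upright (0.1 rad), down in their own holes (8 mm). The third, its plunger in by 16 to 31 mm, in the upright cup: nozzle tip within 40 mm of the cup's axis and under 25 mm above the counter, leaning under 0.8 rad (((value of joint plunger_a between 0.016 and 0.031 m and horizontal distance between nozzle_a and cup below 0.04 m and height (world z) of nozzle_a below 0.025 m and angle between cap_a's own z axis and vertical below 0.8 rad and value of joint each of plunger_b, plunger_c above 0.032 m and horizontal distance between nozzle_b and hole_b below 0.008 m and height (world z) of each of cap_b, cap_c below 0.124 m and angle between each of cap_b, cap_c's own z axis and vertical below 0.1 rad and horizontal distance between nozzle_c and hole_c below 0.008 m) or (value of joint plunger_b between 0.016 and 0.031 m and horizontal distance between nozzle_b and cup below 0.04 m and height (world z) of nozzle_b below 0.025 m and angle between cap_b's own z axis and vertical below 0.8 rad and value of joint each of plunger_a, plunger_c above 0.032 m and horizontal distance between nozzle_a and hole_a below 0.008 m and height (world z) of each of cap_a, cap_c below 0.124 m and angle between each of cap_a, cap_c's own z axis and vertical below 0.1 rad and horizontal distance between nozzle_c and hole_c below 0.008 m) or (value of joint plunger_c between 0.016 and 0.031 m and horizontal distance between nozzle_c and cup below 0.04 m and height (world z) of nozzle_c below 0.025 m and angle between cap_c's own z axis and vertical below 0.8 rad and value of joint each of plunger_a, plunger_b above 0.032 m and horizontal distance between nozzle_a and hole_a below 0.008 m and height (world z) of each of cap_a, cap_b below 0.124 m and angle between each of cap_a, cap_b's own z axis and vertical below 0.1 rad and horizontal distance between nozzle_b and hole_b below 0.008 m)) and angle between cup's own z axis and vertical below 0.1 rad); the robot touches nothing.
It fails at once if a plunger is forced: the robot loads a thumb knob with more than 22 N (contact force between any of the fingers, the arm and knob_a above 22 N or contact force between any of the fingers, the arm and knob_b above 22 N or contact force between any of the fingers, the arm and knob_c above 22 N).
It fails at once if a bystander is shifted by more than 30 mm (distance of any of mug, spare_nozzle, jar, soap_bottle, spatula, brush from where it was at the start of the episode above 0.03 m).
It fails at once if the soaking cup is shifted by more than 40 mm (distance of cup from where it was at the start of the episode above 0.04 m).
It also fails if it takes over 72 s, if anything falls off the work surface, if the arm or the gripper's body presses on something with over 40 N, if the wrist force passes 120 N, or if a joint passes its speed limit or range.

## Working session

There is one attempt and no reset: what is moved stays moved. The work goes in short steps, each a Python script; the robot and the scene stay as the last script left them, time stands still between calls to the robot, and variables do not carry over. Pictures are saved under pics/ and viewed, and the job is handed in when it is done.

```bash
ls; mkdir -p pics
python3 - <<'E'
from rig import *
import cv2,numpy as np
for n in ["scene","side","wrist"]:
    s=sense()
    p,d=camera(n); cv2.imwrite(f"pics/{n}0.png",p[:,:,::-1]); np.savez(f"{n}0.npz",p=p,d=d,pos=s["position"],rot=s["tcp_rot"])
    print(n,camera_params(n))
print(s)
E
```

```text
pics
scene {'K': array([[525.25103676,   0.        , 281.97447276],
       [  0.        , 525.25103676, 214.36380147],
       [  0.        ,   0.        ,   1.        ]]), 'dist': array([-0.13142902,  0.        ,  0.        ,  0.        ,  0.        ]), 'position': array([ 1.36280167, -0.62883209,  0.92531741]), 'rotation': array([[ 0.60090448,  0.49258322, -0.62950423],
       [ 0.79913002, -0.35301286,  0.48659339],
       [ 0.01746465, -0.79545188, -0.60576505]])}
side {'K': array([[401.20817706,   0.        , 273.31726207],
       [  0.        , 401.20817706, 210.31746385],
       [  0.        ,   0.        ,   1.        ]]), 'dist': array([-0.11891348,  0.        ,  0.        ,  0.        ,  0.        ]), 'position': array([ 0.35537293, -0.71336008,  1.00025578]), 'rotation': array([[ 0.96834749, -0.19854711,  0.15126859],
       [-0.24926157, -0.73737696,  0.6278088 ],
       [-0.01310765, -0.64564252, -0.76352729]])}
wrist {'K': array([[332.90938299,   0.        , 274.88705863],
       [  0.        , 332.90938299, 205.56034903],
       [  0.        ,   0.        ,   1.        
[... 586 characters left out ...]
qd': array([-6.67442631e-05, -1.60405277e-03,  9.86780885e-04, -3.65464808e-03,
       -1.23887002e-03, -2.77277266e-03, -2.04971800e-03]), 'joint_efforts': array([ 1.20872937e-04, -5.11517215e+01, -4.71307954e-02, -2.38391912e+01,
        1.07703815e-02,  4.30546628e-03,  2.92880907e-05]), 'position': array([0.24883053, 0.62694495, 0.25535365]), 'tcp_rot': array([[-5.87064883e-04, -9.29479821e-01,  3.68872495e-01],
       [-1.68589776e-03,  3.68872955e-01,  9.29478295e-01],
       [-9.99998407e-01, -7.62172464e-05, -1.78356030e-03]]), 'wrist_force': array([-0.03735785,  0.64196595,  1.24218071]), 'ft_torque': array([ 0.04874316,  0.00683459, -0.00239685]), 'finger_gap': 0.08546400828237098}
```

View pics/scene0.png

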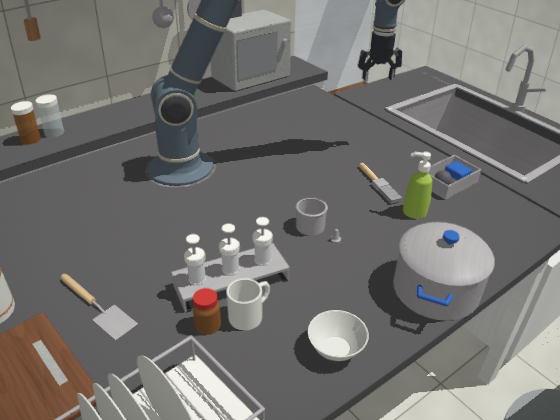

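View pics/side0.png

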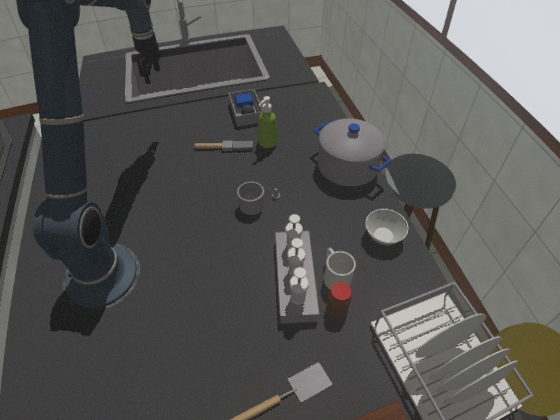

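View pics/wrist0.png

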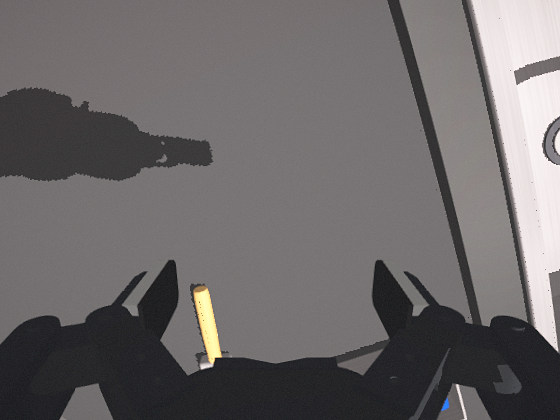

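The scene view shows the rack with syringe knobs at about (193,240), (229,229) and (262,223). The cup is at (311,216), the spare nozzle at (336,236), the mug at (245,305) and the jar at (206,311). Next I'll turn these into points.

```bash
cat > h.py <<'E'
import cv2,numpy as np
from rig import *
def cloud(n,d,s=None):
    P=camera_params(n);K=P["K"];h,w=d.shape
    u,v=np.meshgrid(np.arange(w),np.arange(h))
    q=cv2.undistortPoints(np.stack([u,v],-1).reshape(-1,1,2).astype(np.float64),K,P["dist"]).reshape(h,w,2)
    X=np.dstack([q[...,0]*d,q[...,1]*d,d])
    if "position" in P: R,t=P["rotation"],P["position"]
    else:
        T=P["tool_from_camera"]; R=s[1]@T[:3,:3]; t=s[1]@T[:3,3]+s[0]
    return X@np.array(R).T+t
def proj(n,X,s=None):
    P=camera_params(n)
    if "position" in P: R,t=P["rotation"],P["position"]
    else:
        T=P["tool_from_camera"]; R=s[1]@T[:3,:3]; t=s[1]@T[:3,3]+s[0]
    Xc=(np.atleast_2d(X)-t)@R
    return cv2.projectPoints(Xc,np.zeros(3),np.zeros(3),P["K"],P["dist"])[0].reshape(-1,2)
E
python3 - <<'E'
from h import *
from scipy.ndimage import label
for n,boxes in [("scene",dict(ka=(180,232,208,290),kb=(215,222,243,280),kc=(250,215,275,270),rack=(165,240,295,312),cup=(293,196,330,236),sp=(329,225,343,244),mug=(226,280,272,328),jar=(190,287,222,332))),("side",dict(k1=(284,213,304,240),k2=(287,238,306,268),k3=(287,266,310,305),rack=(270,225,322,330),cup=(234,180,268,216),sp=(270,186,284,204),mug=(323,245,358,292),jar=(325,280,355,322)))]:
    z=np.load(n+"0.npz");C=cloud(n,z["d"]);p=z["p"].astype(int)
    cv2.imwrite(f"pics/{n}_crop.png",cv2.resize(z["p"][180:340,160:360,::-1],None,fx=4,fy=3.75,interpolation=2) if n=="scene" else cv2.resize(z["p"][170:340,220:370,::-1],None,fx=4,fy=3.5,interpolation=2))
    for k,(a,b,c,d) in boxes.items():
        X=C[b:d,a:c].reshape(-1,3); X=X[(X[:,2]>0.01)&(z["d"][b:d,a:c].ravel()>0)]
        hi=np.percentile(X[:,2],99.5)
        print(n,k,"zmax",hi.round(4))
        if k[0]=='k':
            T=X[X[:,2]>hi-.005]; print("   top",len(T),T.mean(0).round(4),T.min(0).round(3),T.max(0).round(3))
        elif k=='rack':
            T=X[abs(X[:,2]-.045)<.005]; print(len(T),T.mean(0).round(3)); 
            print(np.round(cv2.minAreaRect(T[:,:2].astype(np.float32)*1000),1) if 0 else cv2.minAreaRect(T[:,:2].astype(np.float32)*1000))
        else:
            T=X[X[:,2]>hi-.004]; print("   ",len(T),X.min(0).round(3),X.max(0).round(3),cv2.minEnclosingCircle(T[:,:2].astype(np.float32)))
E
```

```text
scene ka zmax 0.1744
   top 98 [ 0.5355 -0.2397  0.1721] [ 0.521 -0.255  0.17 ] [ 0.549 -0.225  0.177]
scene kb zmax 0.1775
   top 91 [ 0.5529 -0.1563  0.1753] [ 0.538 -0.17   0.173] [ 0.568 -0.141  0.179]
scene kc zmax 0.1703
   top 84 [ 0.569  -0.0749  0.1684] [ 0.554 -0.09   0.165] [ 0.584 -0.059  0.173]
scene rack zmax 0.171
2312 [ 0.562 -0.163  0.044]
((600.8435668945312, -167.30825805664062), (271.3108215332031, 208.7603759765625), 78.0895004272461)
scene cup zmax 0.0716
    81 [0.445 0.102 0.01 ] [0.534 0.188 0.074] ((0.48968663811683655, 0.14502820372581482), 0.043665461242198944)
scene sp zmax 0.039
    3 [0.57  0.153 0.01 ] [0.587 0.168 0.04 ] ((0.5797461271286011, 0.163671612739563), 0.005110274534672499)
scene mug zmax 0.0915
    118 [ 0.574 -0.232  0.01 ] [ 0.707 -0.119  0.093] ((0.6676859855651855, -0.19232255220413208), 0.03995535895228386)
scene jar zmax 0.0981
    254 [ 0.547 -0.306  0.01 ] [ 0.668 -0.205  0.101] ((0.636951744556427, -0.2743958830833435), 0.027817169204354286)
side k1 zmax 0.1772
   top 10 [ 0.5531 -0.1366  0.1756] [ 0.545 -0.146  0.172] [ 0.56  -0.0
[... 219 characters left out ...]
e rack zmax 0.1773
1916 [ 0.542 -0.177  0.045]
((550.0159301757812, -154.00057983398438), (274.1216125488281, 100.78404998779297), 78.10669708251953)
side cup zmax 0.0726
    79 [0.446 0.105 0.01 ] [0.531 0.192 0.074] ((0.48866766691207886, 0.14812053740024567), 0.044105663895606995)
side sp zmax 0.0355
    4 [0.567 0.156 0.01 ] [0.588 0.171 0.036] ((0.5780839920043945, 0.16718775033950806), 0.0046355281956493855)
side mug zmax 0.0986
    115 [ 0.608 -0.279  0.01 ] [ 0.702 -0.122  0.1  ] ((0.6353321671485901, -0.26475217938423157), 0.02452782541513443)
side jar zmax 0.0988
    183 [ 0.602 -0.303  0.01 ] [ 0.693 -0.188  0.1  ] ((0.6328064203262329, -0.27255693078041077), 0.026864849030971527)
```

```bash
sleep 0
```

```text
(no output)
```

Heights agree with the given sizes: knob tops at 0.169–0.176 m (plungers 3–10 mm in), plate at 0.045 m, knob spacing about 85 mm. I'll move above knob c (nearest the cup) with closed fingers and check the alignment there.

```bash
cat >> h.py <<'E'
a=np.radians(78.1); r=np.array([np.cos(a),np.sin(a),0]); nrm=np.array([r[1],-r[0],0])
def ori(z): 
    x=np.array([0,0,-1.]); return np.column_stack([x,np.cross(z,x),z])
B=np.array([0.5513,-0.1555])
S={'a':B-.085*r[:2],'b':B+0*r[:2],'c':B+.085*r[:2]}
CUP=np.array([0.489,0.1465])
E
python3 - <<'E'
from h import *
print(S)
for sg in (1,-1):
    for k,v in list(S.items())+[('cup',CUP)]:
        print(sg,k,[None if (q:=inverse_kinematics([*v,z],ori(sg*nrm))) is None else q.round(2) for z in (.3,.11)])
E
```

```text
{'a': array([ 0.53377264, -0.23867326]), 'b': array([ 0.5513, -0.1555]), 'c': array([ 0.56882736, -0.07232674])}
1 a [array([-0.37,  0.4 ,  0.97,  1.74, -0.35,  1.19,  0.49]), array([-0.38,  0.76,  1.09,  1.93, -0.82,  0.98,  0.89])]
1 b [array([-0.44,  0.33,  0.84,  1.76, -0.27,  1.17,  0.26]), array([-0.37,  0.59,  0.79,  1.95, -0.56,  0.84,  0.52])]
1 c [array([-0.48,  0.3 ,  0.68,  1.76, -0.21,  1.16,  0.05]), array([-0.36,  0.52,  0.55,  1.94, -0.38,  0.78,  0.2 ])]
1 cup [array([-0.78,  0.16,  0.46,  1.88, -0.08,  1.12, -0.49]), array([-0.69,  0.41,  0.4 ,  2.08, -0.24,  0.7 , -0.35])]
-1 a [array([-0.45,  0.46,  1.12,  1.74, -0.44,  1.22, -2.57]), array([-0.39,  0.77,  1.11,  1.93, -0.84,  1.  , -2.24])]
-1 b [array([-0.68,  0.51,  1.27,  1.77, -0.52,  1.25, -2.62]), array([-0.55,  0.75,  1.11,  1.96, -0.83,  0.98, -2.38])]
-1 c [array([ 0.89,  0.51, -1.17,  1.68,  0.49,  1.28,  2.55]), array([ 0.85,  0.81, -1.18,  1.87,  0.86,  1.09,  2.25])]
-1 cup [array([-0.34,  0.16, -0.04,  1.86,  0.01,  1.12,  2.55]), array([-0.21,  0.4 , -0.2 ,  2.05,  0.12,  0.7 ,  2.45])]
```

Run:
```python
from h import *
command_gripper(0.0,30)
O=ori(nrm)
movep([*CUP,.3],O)
movep([*S['b'],.30],O)
s=sense();p,d=camera("wrist")
cv2.imwrite("pics/w1.png",p[:,:,::-1]); np.savez("w1.npz",p=p,d=d,pos=s["position"],rot=s["tcp_rot"])
print(s["time_s"],s["position"],s["wrist_force"],s["finger_gap"])
C=cloud("wrist",d,(s["position"],s["tcp_rot"]))
for k in 'abc':
    m=(np.hypot(*(C[...,:2]-S[k]).transpose(2,0,1))<.03)&(C[...,2]>.15)&(C[...,2]<.185)
    if m.sum():
        T=C[m];T=T[T[:,2]>np.percentile(T[:,2],99)-.005]; print(k,len(T),T.mean(0).round(4),T.min(0).round(3),T.max(0).round(3))
movep([*S['c'],.22],O)
s=sense();p,d=camera("wrist"); cv2.imwrite("pics/w2.png",p[:,:,::-1])
p,d=camera("side"); cv2.imwrite("pics/s2.png",cv2.resize(p[130:340,180:400,::-1],None,fx=3,fy=2.8))
print(sense()["time_s"])
```

```text
4.0417 [ 0.55177424 -0.15347909  0.29968462] [-0.10246986  0.36048953  0.00944524] -0.00016795104560647168
b 1153 [ 0.5512 -0.1519  0.1772] [ 0.536 -0.167  0.174] [ 0.566 -0.138  0.179]
c 1407 [ 0.5689 -0.0695  0.1701] [ 0.554 -0.084  0.168] [ 0.583 -0.054  0.173]
4.7333
```

View pics/w1.png

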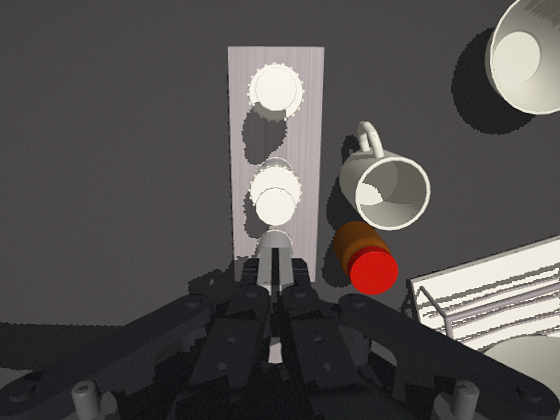

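View pics/w2.png

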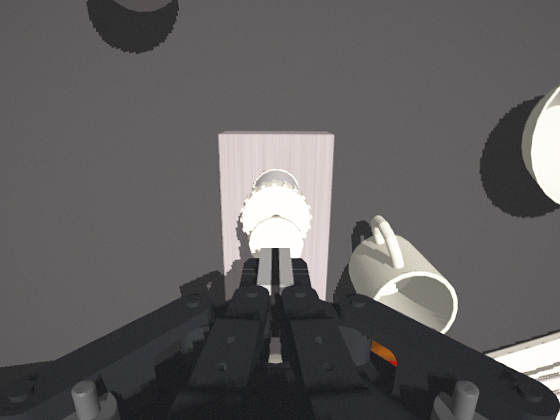

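View pics/s2.png

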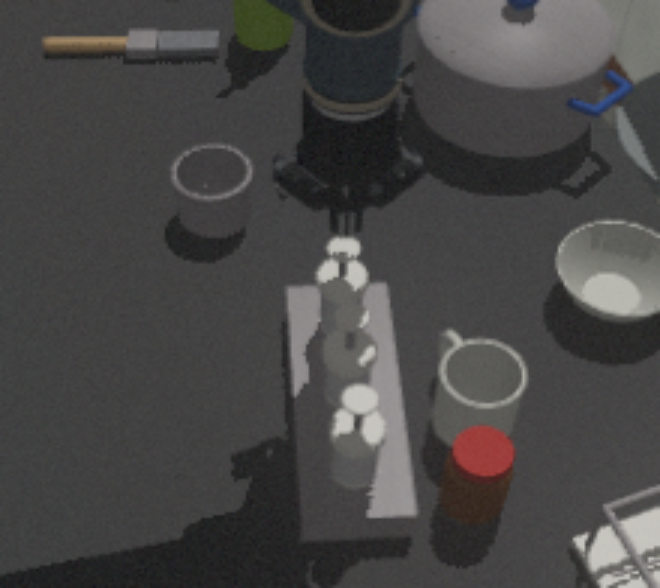

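The w2 and s2 views show the closed fingertips directly above knob c, at about (275,240) in w2. Now I press c.

```bash
sed -i 's/^B=.*/B=np.array([0.5513,-0.1540])/' h.py
cat >> h.py <<'E'
def press(k,F=8.5,feed=.013):
    O=ori(nrm); 
    move_l([*S[k],.207],O,feed=.08); sleep(.2)
    f0=sense()["wrist_force"]
    hit=move_l([*S[k],.1605],O,feed=feed,until_force=F)
    s=sense(); tip=s["position"][2]-.025
    print(k,"t",s["time_s"],"hit",hit,"tip z",tip.round(4),"joint~",round(.179-tip,4),"dF",(s["wrist_force"]-f0).round(1), s["position"].round(4))
    return hit,.179-tip
E
python3 - <<'E'
from h import *
press('c')
E
```

```text
c t 7.9667 hit True tip z 0.1416 joint~ 0.0374 dF [-1.7  1.   3.6] [ 0.5689 -0.0709  0.1666]
```

c ran free to about 37 mm, which is home. Next, b and a.

Run:
```python
from h import *
O=ori(nrm)
for k in 'ba':
    p=sense()["position"]; move_l([p[0],p[1],.212],O,feed=.15)
    move_l([*S[k],.212],O,feed=.2)
    press(k)
p=sense()["position"]; move_l([p[0],p[1],.30],O,feed=.2)
movep([*CUP,.33],O); command_gripper(.07)
for n in ("scene","side"):
    pp,d=camera(n); C=cloud(n,d)
    for k in 'abc':
        m=(np.hypot(*(C[...,:2]-S[k]).transpose(2,0,1))<.02)&(C[...,2]>.132)&(C[...,2]<.185)
        if m.sum()>5:
            T=C[m]; h=np.percentile(T[:,2],98);T=T[T[:,2]>h-.005]; print(n,k,len(T),T.mean(0).round(4),T.min(0).round(3),T.max(0).round(3))
    cv2.imwrite(f"pics/{n}3.png",cv2.resize(pp[180:340,160:360,::-1],None,fx=4,fy=3.75) if n=="scene" else cv2.resize(pp[170:340,220:370,::-1],None,fx=4,fy=3.5))
print(sense()["time_s"])
```

```text
b t 12.1583 hit True tip z 0.1416 joint~ 0.0374 dF [0.2 0.2 2.3] [ 0.5514 -0.154   0.1666]
a t 15.5833 hit True tip z 0.1574 joint~ 0.0216 dF [-1.1  0.2  2.4] [ 0.5339 -0.2372  0.1824]
scene a 90 [ 0.5352 -0.2404  0.1573] [ 0.52  -0.254  0.155] [ 0.548 -0.227  0.161]
scene b 87 [ 0.5532 -0.1563  0.1416] [ 0.538 -0.17   0.139] [ 0.568 -0.141  0.145]
scene c 74 [ 0.5688 -0.0746  0.1411] [ 0.552 -0.089  0.139] [ 0.584 -0.06   0.144]
side a 100 [ 0.5318 -0.2389  0.1579] [ 0.518 -0.252  0.155] [ 0.546 -0.223  0.162]
side b 73 [ 0.5489 -0.1555  0.1421] [ 0.535 -0.17   0.14 ] [ 0.563 -0.14   0.145]
side c 69 [ 0.567  -0.0726  0.1421] [ 0.553 -0.088  0.14 ] [ 0.58  -0.059  0.146]
18.525
```

View pics/scene3.png

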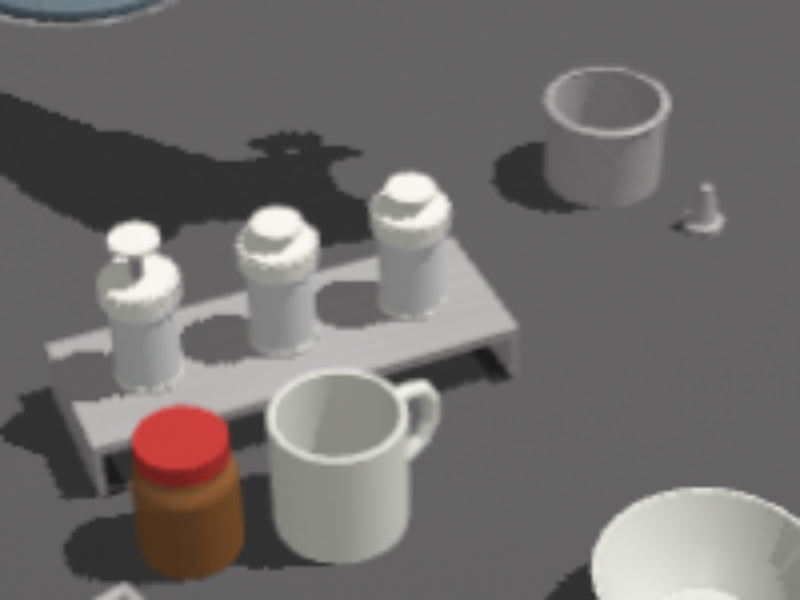

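b and c sit home at about 37 mm; a stiffened at about 21.5 mm, so a goes to the cup. I'll grip it by the cap.

Run:
```python
from h import *
O=ori(nrm); A=np.array([.5336,-.2382])
movep([*A,.24],O)
move_l([*A,.121],O,feed=.08,until_force=8)
print(sense()["position"],sense()["wrist_force"])
command_gripper(0.02,40)
s=sense(); print(s["time_s"],"gap",s["finger_gap"],s["wrist_force"].round(1))
move_l([*A,.175],O,feed=.06); sleep(.2)
s=sense(); print("gap",s["finger_gap"],s["wrist_force"].round(1))
move_l([*A,.26],O,feed=.12)
s=sense()
for n in ("scene","side","wrist"):
    p,d=camera(n); cv2.imwrite(f"pics/{n}4.png",p[:,:,::-1])
print(sense()["time_s"],sense()["finger_gap"])
```

```text
[ 0.53388753 -0.23836983  0.12148661] [ 0.73004473 -0.74135947 -0.19492495]
21.9833 gap 0.04520022475670085 [-0.6  1.7  6. ]
gap 0.045220716195101124 [-0.1 -0.7 -2. ]
24.2417 0.04520460197333036
```

View pics/scene4.png

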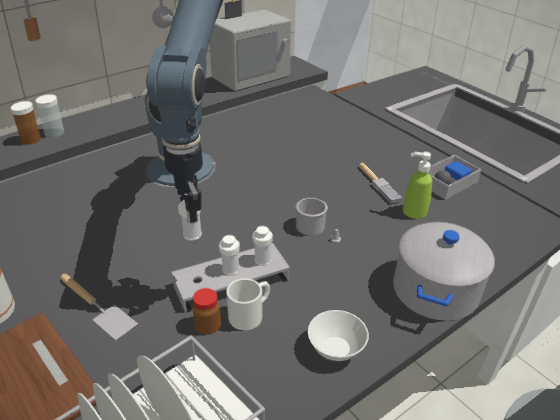

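View pics/wrist4.png

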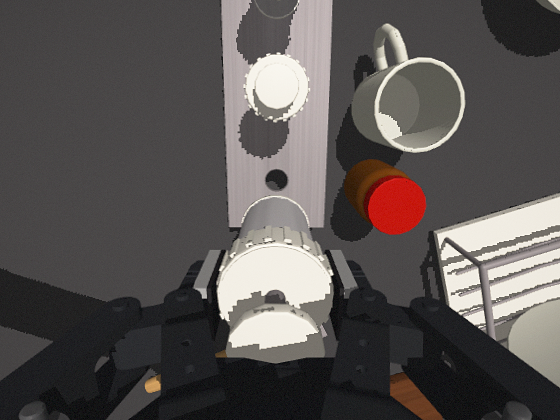

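Syringe a is held upright by its cap and clear of its hole. Next I carry it to the cup.

Run:
```python
from h import *
O=ori(nrm); A=np.array([.5336,-.2382])
move_l([*A,.31],O,feed=.15)
move_l([*CUP,.31],O,feed=.2)
move_l([*CUP,.20],O,feed=.12); sleep(.2)
for n in ("scene","side"):
    p,d=camera(n); C=cloud(n,d)
    m=(abs(C[...,0]-.489)<.07)&(abs(C[...,1]-.1465)<.07)&(abs(C[...,2]-.07)<.004); T=C[m]
    print(n,m.sum(),cv2.minEnclosingCircle(T[:,:2].astype(np.float32)))
    cv2.imwrite(f"pics/{n}5.png",cv2.resize(p[120:270,220:400,::-1] if n=="scene" else p[80:230,180:360,::-1],None,fx=4,fy=4))
print(sense()["time_s"],sense()["position"],sense()["finger_gap"])
```

```text
scene 98 ((0.48969605565071106, 0.14644813537597656), 0.04431600868701935)
side 104 ((0.48816588521003723, 0.14863279461860657), 0.044091980904340744)
28.175 [0.48914239 0.14665593 0.20037633] 0.04492698373345726
```

View pics/scene5.png

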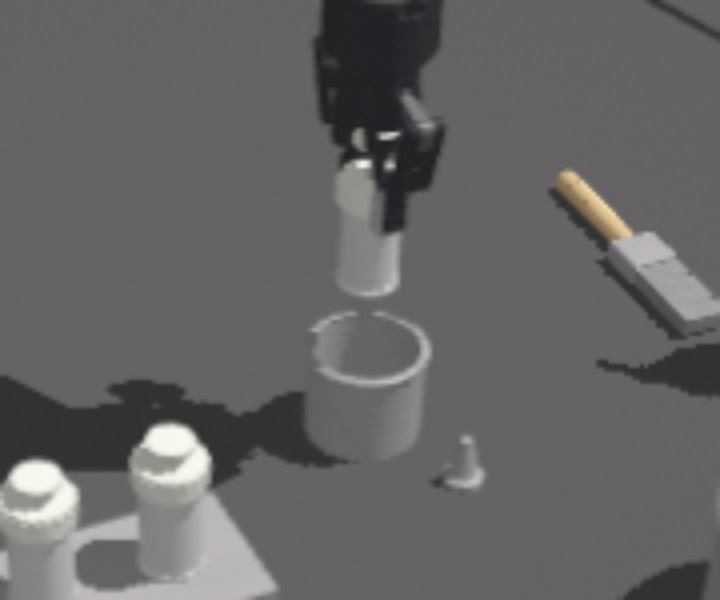

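View pics/side5.png

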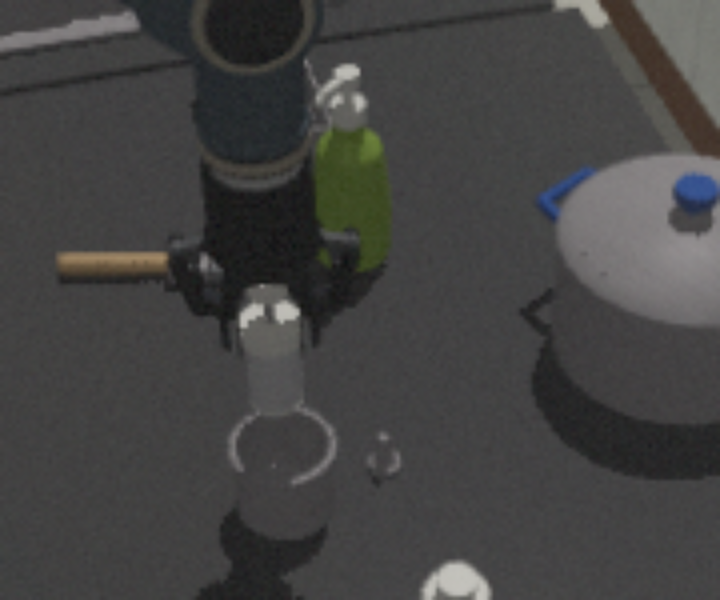

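The syringe is over the cup's middle. So it doesn't topple on release, I'll set it down already leaning 0.25 rad against the rim, in the plane between the jaws.

```bash
cat >> h.py <<'E'
def tilt(th):
    ax=np.array([0,0,1])*np.cos(th)+r*np.sin(th)   # syringe axis (up)
    x=-ax; return ax,np.column_stack([x,np.cross(nrm,x),nrm])
C2=np.array([.489,.1472])
E
python3 - <<'E'
from h import *
for th in (-.25,.25):
    ax,O=tilt(th); 
    for z in (.08,.003):
        print(th,z,inverse_kinematics(np.array([*C2,z])+.110*ax,O))
th=-.25
ax,O=tilt(th)
move_l(np.array([*C2,.085])+.110*ax,O,feed=.1)
h=move_l(np.array([*C2,.001])+.110*ax,O,feed=.04,until_force=6)
s=sense(); print(h,s["time_s"],(s["position"]-.11*ax).round(4),s["wrist_force"].round(1),s["finger_gap"])
for n in ("scene","side"):
    p,d=camera(n)
    cv2.imwrite(f"pics/{n}6.png",cv2.resize(p[120:270,220:400,::-1] if n=="scene" else p[80:230,180:360,::-1],None,fx=4,fy=4))
E
```

```text
-0.25 0.08 [-0.89314778  0.29967773  0.8371663   2.12037213 -0.63421237  0.84703182
  0.14061015]
-0.25 0.003 [-0.73909195  0.4201462   0.67200959  2.17848656 -0.80850461  0.71338442
  0.31870202]
0.25 0.08 [-1.23591108  0.5368341   0.99040793  1.9245311  -0.25834261  1.04380916
 -0.35063309]
0.25 0.003 [-1.1751694   0.64873677  0.91947901  1.9803197  -0.36872126  0.90530026
 -0.28660609]
True 30.425 [0.4897 0.1482 0.0053] [-0.8 -0.2  4.9] 0.04470577004128486
```

View pics/scene6.png

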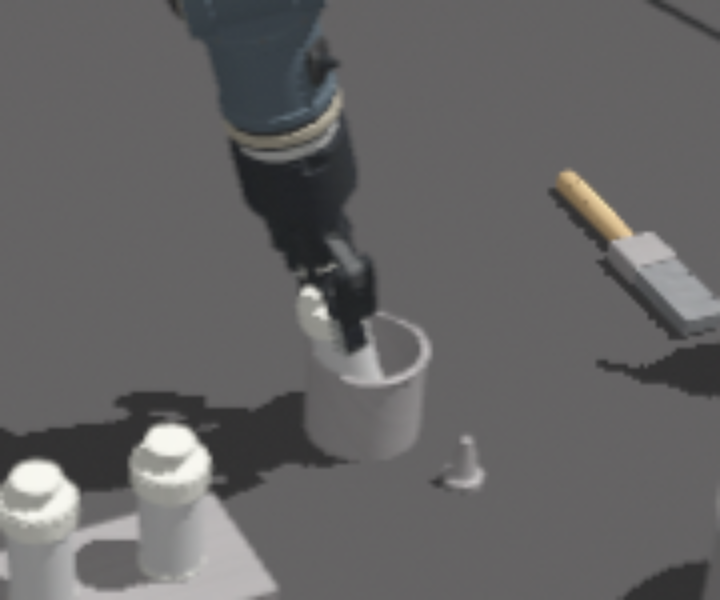

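View pics/side6.png

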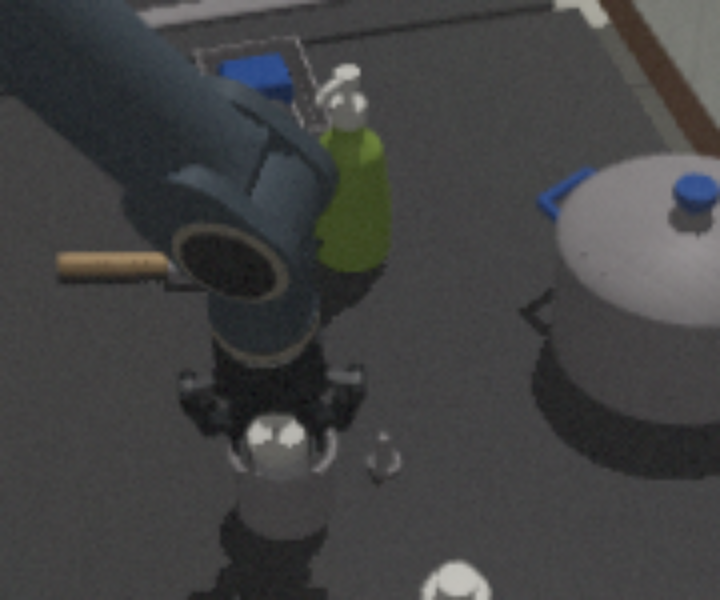

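The estimated tip height is 5.3 mm, against 5 mm for the cup floor, so it's seated and leaning on the rim. Releasing.

Run:
```python
from h import *
ax,O=tilt(-.25)
command_gripper(.058); sleep(.3); command_gripper(.076); sleep(.2)
p=sense()["position"]; print(p,sense()["wrist_force"].round(1))
move_l(p+.10*ax,None,feed=.08)
move_l(p+.10*ax+[0,0,.1],None,feed=.15)
move_joints([-1.222, 0.469, -0.049, 1.532, 0.024, 1.141, -0.082]); sleep(.5)
for n in ("scene","side"):
    p,d=camera(n);C=cloud(n,d)
    for k in 'abc':
        m=(np.hypot(*(C[...,:2]-S[k]).transpose(2,0,1))<.02)&(C[...,2]>.132)&(C[...,2]<.185)
        if m.sum()>5:
            T=C[m]; h=np.percentile(T[:,2],98);T=T[T[:,2]>h-.005]; print(n,k,len(T),T.mean(0).round(4))
    m=(abs(C[...,0]-.489)<.09)&(abs(C[...,1]-.1465)<.09)&(C[...,2]>.115); T=C[m]; print("cup syringe pts",T.mean(0).round(3),T.max(0).round(3),T.min(0).round(3))
    cv2.imwrite(f"pics/{n}7.png",cv2.resize(p[180:330,170:350,::-1] if n=="scene" else p[170:340,200:370,::-1],None,fx=4,fy=4 if n=="scene" else 3.5))
print(sense()["time_s"])
```

```text
[0.4831369  0.12154662 0.11109092] [-0.8 -0.2  0.4]
scene b 80 [ 0.5519 -0.1563  0.1413]
scene c 78 [ 0.5686 -0.0744  0.1408]
cup syringe pts [0.49  0.114 0.131] [0.512 0.14  0.152] [0.469 0.093 0.115]
side b 82 [ 0.5491 -0.1554  0.142 ]
side c 73 [ 0.5667 -0.072   0.1421]
cup syringe pts [0.486 0.112 0.134] [0.51  0.132 0.152] [0.466 0.093 0.115]
36.5333
```

View pics/scene7.png

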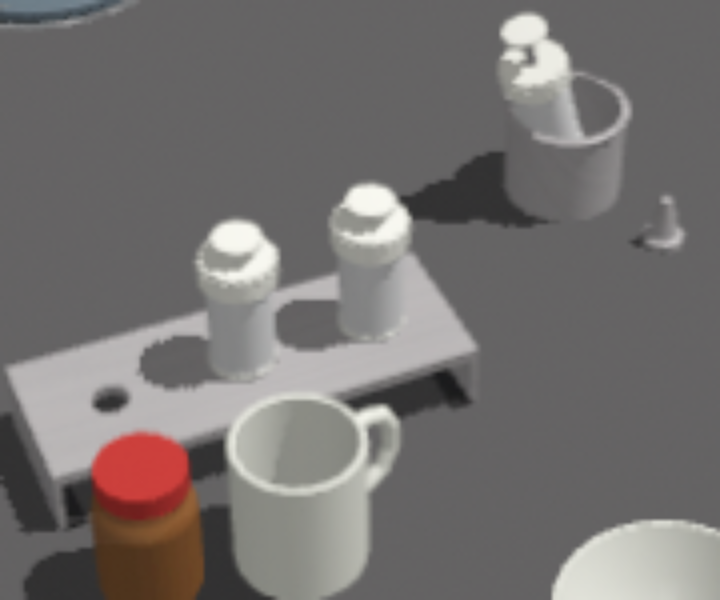

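View pics/side7.png

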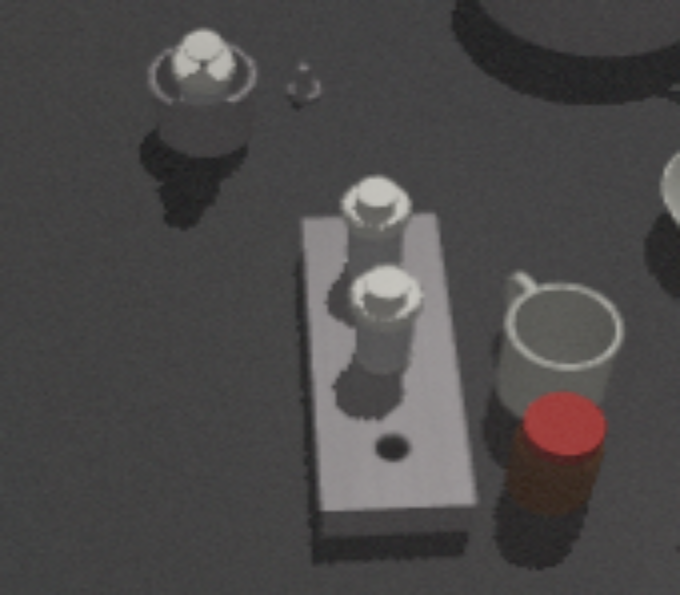

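Run:
```python
from h import *
finish_job()
```

```text
the job is handed in; nothing more can be done
```

All three plungers were tried. The syringe with set icing, a, is now nozzle-down in the soaking cup, and the job was handed in at about 37 s of the 72 s.

- **Free syringes (b and c):** both firmed up at about 37 mm in, which is home. Afterwards the depth readings still put their knob tops at about 0.141–0.142 m. They stand upright in their own holes.
- **Stiff syringe (a):** it firmed up at about 21.6 mm, so I stopped there. The presses were set to stop at an 8.5 N change in tool force; the peak load on the knobs was not logged. I lifted it by the cap and set it in the cup at a 0.25 rad lean against the rim, so it wouldn't topple on release.
- **Final pictures:** the syringe is in the upright cup. The mug, jar and spare nozzle look unmoved. I did not look closely at the soap bottle, spatula and brush in the last pictures, but the arm made no contact near them.
- **Cup position:** I measured it twice and both agreed to about 1 mm, but the second was before the syringe went in. After placing, I only checked it by eye.

No check failed. The scene and side cameras differed by 2–3 mm in position, which is close to their stated accuracy of about 2 mm.

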